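# Lid the finished shell trinket boxes

### The arm

A 6-joint arm with a two-finger parallel gripper is mounted at the origin on the work surface. World frame = base frame: x ahead of the robot, y to its left, z up, the work surface at z = 0. Lengths are in mm, angles in rad, forces in N, time in s.
With the tool pointing down it reaches from about 350 to 975 mm from the base axis. Payload 7.1 kg.
Tool frame: the origin (TCP) lies at the very end of the fingers, on their centre line; the grasp point (between the pads) lies 19 mm behind it (ctrl.tcp_to_grasp is the distance from the TCP to the grasp point, in mm); z points along the fingers, x is the direction in which the jaws open and shut, and the axes are right-handed (so a half turn about z gives the same grasp; the last joint's range is limited). The gripper opens to 88 mm and grips with 3 to 60 N. Pads are 20 mm wide; open, the fingers measure 115 mm over their backs; the gripper's body (75 mm by 178 mm) begins 61 mm behind the grasp point.
Start: joints at [1.226, 0.423, 1.63, -0, 1.089, -0.019], TCP at [200.01, 592.115, 201.575] pointing down, gripper open.
Joint ranges: [-3, 3], [-0.9, 2.11], [0.09, 2.58], [-1.31, 4.45], [0.11, 2.69], [-2.54, 2.54]. Speed limits (rad/s): [2.39, 2.39, 3.01, 3.14, 3.14, 3.14].

### API

Orientations are given as a rotation vector (axis times angle).
In Python, from workcell import get_obs, viewer, ctrl, masks_of gives the robot as it stands. The module is installed in compiled form; this text tells all that it offers.
- The arm moves only by the shell command python3 -m inch 'ROWS'. ROWS is JSON, a list of rows, each an object of numbers: "tx", "ty", "tz": the shift along the tool's x, y, z in cm; "ax", "ay", "az": the turn, a rotation vector about the tool's x, y, z in degrees; "jaw": the opening, from 0 (shut) to 1 (fully open). In form: [{"tx": .., "ty": .., "tz": .., "ax": .., "ay": .., "az": .., "jaw": ..}, ...]. A call has 1 to 12 rows; each row shifts and turns the commanded pose from where the row before left it, along the tool's axes as they then stand; what a row does not reach is not made up. A row lasts 1/8 s, in which the tool goes at most 62.5 mm and 10.7 degrees, less where a joint would pass 70% of its speed; a pose out of reach is approached as far as the arm can. A call is refused whole if a number of a shift passes 6.25 or a number of a turn 10.7, either way. A call with a gripper value outside its range is refused whole. The fingers move at their own pace and stop on an object; the grip force is fixed at half the most. Time passes only in rows, so rows that do not move let the fingers close. It gives the time, the measured TCP pose, the force and the opening at its end, in the units of the state.
- get_obs(): the state, without advancing time (a new reading comes with each control period).
- viewer.get_image(name): name is "side" or "top" or "wrist"; returns (picture, depth): 400x640x3 uint8, red, green, blue; 400x640 float32, mm along the optical axis (not along the pixel's ray), 0 where there is no reading.
- viewer.get_calibration(name): a dict with "fx", "fy", "cx", "cy" (pixels), "rvec" (rotation vector, rad) and "tvec" (3), from world to camera coordinates, as OpenCV has them. Camera axes: x right, y down, z forward; pixel columns grow to the right and rows downward; lengths in mm; the calibration is good to about 2 mm. The wrist camera is an equidistant fisheye: a pixel r from the principal point sees the ray r / f radians off the axis. A picture is of the moment at which its call begins: read the wrist's pose just before it. get_calibration takes no time and is no camera call; for the wrist camera it gives the pose at the moment of the call.
- ctrl.close_job(): hands the job in, once; it reports no verdict.
Trained networks look in the newest picture that a camera, given by its name, has taken for a name from the list of things; names that differ only in an ending like _2 or _b are one class to them, and where a whole thing is asked for, a point or a joint stands for the part that bears it (a point fixed in the world has none). Each returns a list of dicts, best first, with "score" (0 to 1); they miss things now and then, are a little off and sometimes report something else, mostly with a low value. They report only what shows in the picture. A call takes as long as a camera call. They do not tell look-alikes from the thing itself.
- masks_of(camera, thing): "pixels" (400x640 bool, what is visible of it) and "location" ([column, row] in pixels, amid what is visible of it).
The state is a dict: "t": time; "qpos": joint angles; "qvel": joint speeds; "joint_torque": joint torques, N m; "ee_pos": TCP position; "orientation": TCP orientation; "ft_force": force on the tool from outside, world axes, zero at the start; "moment": the same for the moment, N m; "width": finger opening in mm.
Only numpy, scipy, OpenCV 4.12 (cv2) and the standard library are available. Lean on these libraries where they do the work, as an engineer would, in place of code of your own. Each camera call takes 0.05 s, during which the arm holds its last target. There are 200 camera calls.

### The job

Close the two finished trinket boxes: set each of the two loose lids on the box that it was made for, fully home so that it lies flat on the rim all round. Set the lids down rather than dropping them. The large round box is still being filled: leave it open, and leave it and the other things on the bench where they stand.

Things in the scene. Friction and masses are not known exactly. Their poses are not given: they have to be found in the camera images.
- round_lid: Round lid of cream shell with brass edging, right way up. Origin: centre of its underside, z up through the knob. Disc 78 mm across and 4 mm thick, its underside 8 mm above the origin; below it a wooden plug 61 mm across (57 mm at its foot) and 8 mm deep. Round dark wooden knob on top in the middle, 18 mm across, from 12 to 34 mm above the origin. About 80 g.
- oblong_lid: Oblong lid of cream shell with brass edging, right way up. Origin: centre of its underside, x along its long side, z up. Plate 114 mm (x) by 76 mm (y), 4 mm thick, underside 8 mm above the origin; below it a wooden plug 95 by 57 mm (91 by 53 mm at its foot), 8 mm deep. Dark wooden grip bar in the middle on top, 44 mm along x, 14 mm thick in y, from 12 to 34 mm above the origin. About 100 g.
- small_round_box: Small round open box of cream shell with brass seams: 74 mm across, 50 mm high, wall 3 mm (mouth 68 mm across), empty. Origin: centre of its underside, z up. About 250 g, loose. A lid that is home on it has its origin 42 mm above the box's origin.
- oblong_box: Oblong open box of cream shell with brass seams: 110 mm (x) by 72 mm (y), 50 mm high, wall 4 mm (mouth 102 by 64 mm), empty. Origin: centre of its underside, x along its long side, z up. About 250 g, loose. A lid that is home on it has its origin 42 mm above the box's origin; it fits either way round.
- large_round_box: Large round open box of cream shell with brass seams, part filled with shell discs: 96 mm across, 58 mm high. Origin: centre of its underside. Neither lid belongs to it; it stays open and where it stands.
- tape_roll: Bystander: roll of masking tape lying flat, 90 mm across, 24 mm high. Origin: centre of its underside.
- ring_tub: Bystander: clear plastic tub of brass rings, 92 mm across, 38 mm high. Origin: centre of its underside.
- shell_discs: Bystander: small stack of shell discs, about 60 mm across, 15 mm high. Origin: centre of its underside.
- glue_jar: Bystander: amber glue jar with a white cap, 52 mm across, 70 mm high. Origin: centre of its underside.
- glue_brush: Bystander: flat glue brush with a wooden handle, lying on the bench. Origin: on its underside, x along it towards the bristles.
- pencil: Bystander: yellow pencil lying on the bench, 150 mm long, 8 mm thick. Origin: under its middle, x along it.
Things that resemble listed ones, but are neither listed nor needed, are in the scene too. What is shaped like the oblong_lid but blue, green or pink is not meant.

How it is judged (in metres and radians):
At the end, for the whole second after the job is handed in: Round lid on small round box (centres within 7 mm), oblong lid on oblong box (within 8 mm and 0.15 rad, either way round), each lid origin 38 to 44.5 mm above its box origin; lids and boxes level within 0.06 rad, boxes standing on the bench, all four at rest (horizontal distance between round_lid and small_round_box below 0.007 m and z of round_lid in the frame of small_round_box between 0.038 and 0.0445 m and angle between each of round_lid, small_round_box, oblong_lid, oblong_box's own z axis and vertical below 0.06 rad and height (world z) of each of small_round_box, oblong_box below 0.006 m and linear speed of each of round_lid, small_round_box, oblong_lid, oblong_box below 0.02 m/s and horizontal distance between oblong_lid and oblong_box below 0.008 m and z of oblong_lid in the frame of oblong_box between 0.038 and 0.0445 m and angle between the x axis of oblong_lid and the x axis of oblong_box, either way round below 0.15 rad); the robot touches nothing.
It fails at once if the round lid is dropped or thrown (moving faster than 0.8 m/s with no finger on it, a fall of about 3 cm) (linear speed of round_lid above 0.8 m/s and contact force between the fingers and round_lid below 0.01 N).
It fails at once if the oblong lid is dropped or thrown (moving faster than 0.8 m/s with no finger on it, a fall of about 3 cm) (linear speed of oblong_lid above 0.8 m/s and contact force between the fingers and oblong_lid below 0.01 N).
It fails at once if the large round box is moved by more than 30 mm (distance of large_round_box from where it was at the start of the episode above 0.03 m).
It fails at once if a bystander (tape roll, tub, discs, jar, brush or pencil) is moved by more than 30 mm (distance of any of tape_roll, ring_tub, shell_discs, glue_jar, glue_brush, pencil from where it was at the start of the episode above 0.03 m).
It also fails if it takes over 56 s, if anything falls off the work surface, if the arm or the gripper's body presses on something with over 40 N, if the wrist force passes 120 N, or if a joint passes its speed limit or range.

## Working session

There is one attempt and no reset: what is moved stays moved. The work goes in short steps, Python scripts to look and compute and a shell command to move; the robot and the scene stay as the last step left them, time stands still between calls to the robot, and variables do not carry over. Pictures are saved under pics/ and viewed, about 8 in all and at most 12, crops included, and the job is handed in when it is done.

```bash
mkdir -p pics && cat > h.py <<'E'
import numpy as np, cv2
from workcell import get_obs, viewer, ctrl, masks_of
def cal(c):
    k=viewer.get_calibration(c); R=cv2.Rodrigues(np.array(k['rvec'],float))[0]; return k,R,np.array(k['tvec'],float)
def save(im,n): cv2.imwrite('pics/'+n,im[:,:,::-1])
def pts(c,depth,K,mask=None):
    k,R,t=K
    m=(depth>0) if mask is None else (mask&(depth>0))
    v,u=np.nonzero(m); d=depth[m]
    x=(u-k['cx'])/k['fx'];y=(v-k['cy'])/k['fy']
    if c=='wrist':
        r=np.hypot(x,y); s=np.where(r>1e-6,np.tan(r)/np.maximum(r,1e-6),1); x=x*s;y=y*s
    P=np.stack([x*d,y*d,d],1)
    return (P-t)@R, u, v
E
python3 - <<'E'
from h import *
o=get_obs(); print(o['t'],o['ee_pos'],o['orientation'],o['width'])
for c in ['top','side']:
    im,d=viewer.get_image(c);K=cal(c);save(im,c+'0.png')
    print(c,K[0])
    for n in ['round_lid','oblong_lid','small_round_box','oblong_box','large_round_box']:
        for r in masks_of(c,n):
            if r['score']<.15: continue
            P,_,_=pts(c,d,K,r['pixels'])
            print(n,round(r['score'],2),np.round(r['location']),r['pixels'].sum(),np.median(P,0).round(),np.percentile(P,2,0).round(),np.percentile(P,98,0).round())
E
```

```text
0.0 [199.8217401  591.57914278 200.81302633] [ 2.55168146e+00  1.83118991e+00 -1.97544290e-03] 87.71777785604695
top {'fx': 395.1469014378034, 'fy': 395.1469014378034, 'cx': 317.4018372644923, 'cy': 197.44718744210977, 'rvec': array([ 2.10040384, -2.13185853,  0.1914121 ]), 'tvec': array([  65.11613386,  477.96468254, 1082.90915581])}
round_lid 0.97 [379. 218.] 658 [ 419. -117.   13.] [ 382. -155.   -1.] [457. -80.  35.]
oblong_lid 0.98 [386.  96.] 899 [ 799. -168.   14.] [ 766. -225.    8.] [ 842. -114.   36.]
oblong_lid 0.79 [184. 137.] 954 [676. 461.  13.] [629. 404.   8.] [729. 521.  36.]
oblong_lid 0.71 [232. 310.] 1220 [171. 300.  13.] [115. 252.   3.] [230. 353.  36.]
oblong_lid 0.68 [283. 211.] 1015 [440. 151.  13.] [387. 113.   9.] [497. 192.  35.]
oblong_lid 0.68 [446. 300.] 1247 [ 187. -287.   13.] [ 142. -347.    1.] [ 231. -230.   35.]
oblong_lid 0.17 [403. 144.] 387 [ 638. -179.   23.] [ 597. -220.    1.] [ 681. -134.   29.]
small_round_box 0.75 [450. 168.] 724 [ 558. -342.   10.] [ 519. -373.   -0.] [ 590. -301.   53.]
oblong_box 0.97 [223. 180.] 1070 [536. 335.   8.] 
[... 708 characters left out ...]
86 [271. 341.] 2298 [ 181. -297.   14.] [ 139. -347.   10.] [ 231. -230.   36.]
oblong_lid 0.64 [308. 148.] 299 [671. 452.  15.] [630. 401.  11.] [723. 512.  36.]
oblong_lid 0.6 [177. 198.] 646 [166. 293.  14.] [116. 247.   4.] [224. 349.  36.]
oblong_lid 0.48 [333. 248.] 581 [ 414. -123.   14.] [ 382. -155.   11.] [456. -81.  36.]
small_round_box 0.82 [443. 284.] 1394 [ 549. -342.   31.] [ 517. -375.    5.] [ 589. -304.   52.]
oblong_box 0.78 [287. 170.] 800 [526. 307.  32.] [487. 272.   4.] [567. 388.  53.]
large_round_box 0.79 [380. 202.] 1176 [634. -10.  36.] [591. -47.   4.] [717.  49.  60.]
large_round_box 0.71 [424. 242.] 721 [ 635. -183.   18.] [ 595. -221.    3.] [ 677. -138.   27.]
```

View pics/top0.png

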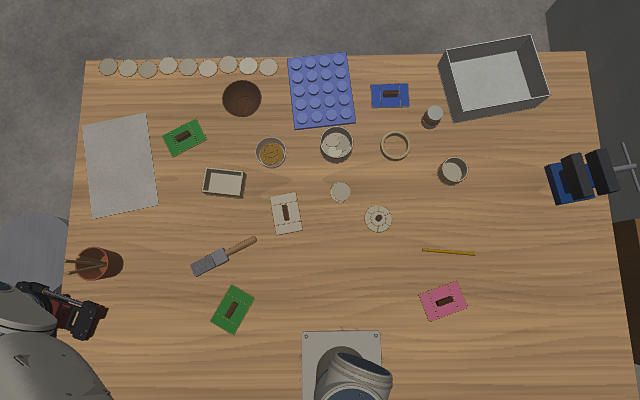

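The picture shows the cream oblong lid at (286,213); its look-alikes are green (184,137), green (232,310), blue (390,96) and pink (443,300), so only (286,213) fits. The round lid is at (378,218), the small round box at (453,170), the oblong box at (224,182) and the large round box, which stays open, at (336,142). Next: one confirming crop and finer positions.

```bash
cat > m.py <<'E'
from h import *
def pick(c,n,near,d,K):
    best=None
    for r in masks_of(c,n):
        P,_,_=pts(c,d,K,r['pixels'])
        if len(P)>30 and np.hypot(*(np.median(P,0)[:2]-near))<45: return P
    return None
E
python3 - <<'E'
from m import *
near={'round_lid':(419,-117),'oblong_lid':(440,151),'small_round_box':(553,-340),'oblong_box':(530,330)}
im,_=viewer.get_image('top')
save(cv2.resize(im[120:270,180:500],None,fx=2.5,fy=2.5,interpolation=cv2.INTER_CUBIC),'crop1.png')
for c in ['top','side']:
    im,d=viewer.get_image(c);K=cal(c);P,_,_=pts(c,d,K)
    for n,q in near.items():
        S=P[np.hypot(*(P[:,:2]-q).T)<80]
        def rect(S): 
            r=cv2.minAreaRect(S[:,:2].astype(np.float32)); return np.round(r[0],1),np.round(r[1],1),round(r[2],1)
        if 'lid' in n:
            a=S[(S[:,2]>8)&(S[:,2]<20)]; b=S[(S[:,2]>27)&(S[:,2]<45)]
            print(c,n,'plate',rect(a),'knob',rect(b),np.median(a[:,2]),np.median(b[:,2]),len(b))
        else:
            a=S[(S[:,2]>44)&(S[:,2]<60)]; print(c,n,'rim',rect(a),cv2.minEnclosingCircle(a[:,:2].astype(np.float32)),np.percentile(a[:,2],90),len(a))
E
```

```text
top round_lid plate (array([ 421.3, -116.7]), array([79.7, 79.1]), 77.0) knob (array([ 420.1, -115.5]), array([14.8, 14.2]), 0.9) 12.79156504018503 34.056530746584656 30
top oblong_lid plate (array([441.3, 151.9]), array([117.5,  78.9]), 9.7) knob (array([440.3, 151.5]), array([42.5, 13.9]), 9.3) 12.645400481169583 34.86215077009708 75
top small_round_box rim (array([ 555.3, -338. ]), array([73.8, 74.9]), 5.9) ((554.5597534179688, -338.1653137207031), 38.43258285522461) 52.97219909989445 139
top oblong_box rim (array([531.3, 331.8]), array([113.5,  74.6]), 82.7) ((530.5650634765625, 331.45849609375), 66.23265838623047) 52.998264496029805 256
side round_lid plate (array([ 416.9, -119.5]), array([79. , 77.9]), 53.4) knob (array([ 417.7, -118.7]), array([16.8, 16.1]), 58.8) 13.6121829447622 34.59893041186688 49
side oblong_lid plate (array([438.8, 151.2]), array([119.4,  82.7]), 8.4) knob (array([439. , 151.3]), array([47.2, 20.1]), 11.9) 13.873114649860167 33.678286142924634 79
side small_round_box rim (array([ 553. , -339.6]), array([75.2, 74.5]), 61.7) ((552.9085083007812, -338.3600769042969), 39.14745330810547) 52.08509355023568 325
side oblong_box rim (array([527.9, 331.1]), array([118.9,  75.3]), 82.9) ((526.8128662109375, 331.0467224121094), 66.505859375) 52.32471138921323 200
```

View pics/crop1.png

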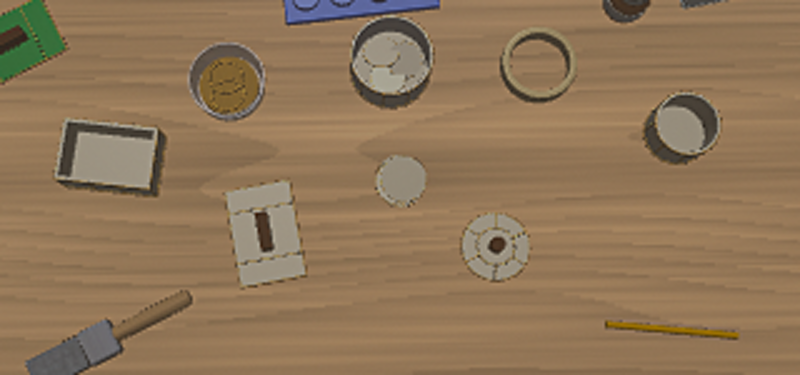

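The crop confirms the cream oblong lid at crop (265,232), with a dark bar and brass seams. The round lid is at (496,246), the oblong box at (110,157) and the small round box at (686,125). I'll move above the oblong lid first.

```bash
python3 -m inch '[{"az":-9.4},{"az":-9.4},{"az":-9.4},{"tx":-5.26,"ty":1.82,"tz":0.9},{"tx":-5.26,"ty":1.82,"tz":0.9},{"tx":-5.26,"ty":1.82,"tz":0.9},{"tx":-5.26,"ty":1.82,"tz":0.9},{"tx":-5.26,"ty":1.82,"tz":0.9},{"tx":-5.26,"ty":1.82,"tz":0.9},{"tx":-5.26,"ty":1.82,"tz":0.9},{"tx":-5.26,"ty":1.82,"tz":0.9},{"tx":-5.26,"ty":1.82,"tz":0.9}]'
cat > w.py <<'E'
from m import *
def state():
    o=get_obs(); R=cv2.Rodrigues(np.array(o['orientation'],float))[0]
    p=np.array(o['ee_pos']); print('t',round(o['t'],2),'p',p.round(1),'yaw',np.degrees(np.arctan2(R[1,0],R[0,0])).round(1),'tilt',np.degrees(np.arccos(-R[2,2])).round(2),'w',round(o['width'],1),'F',np.round(o['ft_force'],1),'q6',round(o['qpos'][5],2))
    return p,R
def go(x,y,z,yaw):
    p,R=state(); dyaw=yaw-np.degrees(np.arctan2(R[1,0],R[0,0])); dyaw=(dyaw+180)%360-180
    d=np.array([x,y,z])-p; print('shift now-frame cm',(R.T@d/10).round(2))
    a=np.radians(yaw); X=np.array([np.cos(a),np.sin(a),0]);Y=np.array([np.sin(a),-np.cos(a),0])
    print('shift turned-frame cm',np.round([X@d/10,Y@d/10,-d[2]/10],2),'az',round(-dyaw,1))
def rect(S):
    r=cv2.minAreaRect(S[:,:2].astype(np.float32)); return np.round(r[0],1),np.round(r[1],1),round(r[2],1)
def near(c,q,rad,z0,z1):
    K=cal(c); im,d=viewer.get_image(c); P,_,_=pts(c,d,K)
    P=P[(np.hypot(*(P[:,:2]-q).T)<rad)&(P[:,2]>z0)&(P[:,2]<z1)]; return im,P
E
python3 - <<'E'
from w import *
im,P=near('wrist',(440,151.5),80,5,45); save(im,'w1.png')
print(len(P))
for a,b in((8,20),(27,45)):
    S=P[(P[:,2]>a)&(P[:,2]<b)]; print(len(S), rect(S) if len(S)>10 else '', np.median(S[:,2]))
go(440,151.5,60,99.5)
E
```

```text
0
0  nan
0  nan
t 0.8 p [200.  592.1 201.6] yaw 71.3 tilt 0.0 w 88.0 F [-1.3 -0.4  0.7] q6 -0.02
shift now-frame cm [-34.06  36.84  14.16]
shift turned-frame cm [-47.42  16.4   14.16] az -28.2$[0]: bad value
  return _methods._mean(a, axis=axis, dtype=dtype,
  ret = ret.dtype.type(ret / rcount)
```

The call was refused whole, so every row evidently needs all the keys.

```bash
python3 -m inch '[{"tx":0,"ty":0,"tz":0,"ax":0,"ay":0,"az":-9.4,"jaw":1},{"tx":0,"ty":0,"tz":0,"ax":0,"ay":0,"az":-9.4,"jaw":1},{"tx":0,"ty":0,"tz":0,"ax":0,"ay":0,"az":-9.4,"jaw":1},{"tx":-5.26,"ty":1.82,"tz":0.9,"ax":0,"ay":0,"az":0,"jaw":1},{"tx":-5.26,"ty":1.82,"tz":0.9,"ax":0,"ay":0,"az":0,"jaw":1},{"tx":-5.26,"ty":1.82,"tz":0.9,"ax":0,"ay":0,"az":0,"jaw":1},{"tx":-5.26,"ty":1.82,"tz":0.9,"ax":0,"ay":0,"az":0,"jaw":1},{"tx":-5.26,"ty":1.82,"tz":0.9,"ax":0,"ay":0,"az":0,"jaw":1},{"tx":-5.26,"ty":1.82,"tz":0.9,"ax":0,"ay":0,"az":0,"jaw":1},{"tx":-5.26,"ty":1.82,"tz":0.9,"ax":0,"ay":0,"az":0,"jaw":1},{"tx":-5.26,"ty":1.82,"tz":0.9,"ax":0,"ay":0,"az":0,"jaw":1},{"tx":-5.26,"ty":1.82,"tz":0.9,"ax":0,"ay":0,"az":0,"jaw":1}]'
python3 - <<'E'
from w import *
im,P=near('wrist',(440,151.5),80,5,45); save(im,'w1.png')
print(len(P))
for a,b in((8,20),(27,45)):
    S=P[(P[:,2]>a)&(P[:,2]<b)]
    if len(S)>10: print(len(S), rect(S), np.median(S[:,2]))
go(440,151.5,15,99.5)
E
```

```text
t: 2.3
ee_pos: [441.0, 150.8, 120.6]
orientation: [2.029, 2.398, 0.001]
ft_force: [1.3, -0.8, 0.4]
width: 87.9
9167
8394 (array([439.6, 152.6]), array([117.7,  79. ]), 9.8) 12.076010377108425
757 (array([438.8, 153. ]), array([43.5, 13.9]), 9.3) 33.947739450182866
t 2.35 p [443.  146.4 119.8] yaw 99.4 tilt 0.11 w 88.0 F [ 1.8 -2.7  0. ] q6 -1.44
shift now-frame cm [ 0.57 -0.23 10.48]
shift turned-frame cm [ 0.55 -0.22 10.48] az -0.1
```

View pics/w1.png

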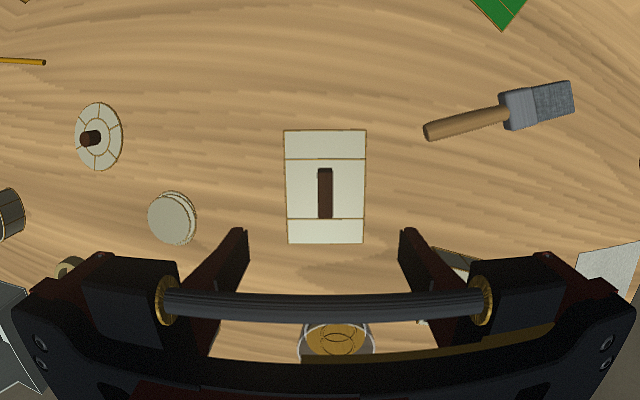

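The wrist view shows the cream lid centred below at (325,187), with the bar at (325,193) lined up between the jaws. The commanded pose is already over it, so I'll descend and close.

```bash
python3 -m inch '[{"tx":0,"ty":0,"tz":2.5,"ax":0,"ay":0,"az":0,"jaw":0.6},{"tx":0,"ty":0,"tz":2.5,"ax":0,"ay":0,"az":0,"jaw":0.6},{"tx":0,"ty":0,"tz":2.5,"ax":0,"ay":0,"az":0,"jaw":0.6},{"tx":0,"ty":0,"tz":1.5,"ax":0,"ay":0,"az":0,"jaw":0.6},{"tx":0,"ty":0,"tz":1.0,"ax":0,"ay":0,"az":0,"jaw":0.6},{"tx":0,"ty":0,"tz":0.4,"ax":0,"ay":0,"az":0,"jaw":0.6},{"tx":0,"ty":0,"tz":0,"ax":0,"ay":0,"az":0,"jaw":0.6},{"tx":0,"ty":0,"tz":0,"ax":0,"ay":0,"az":0,"jaw":0},{"tx":0,"ty":0,"tz":0,"ax":0,"ay":0,"az":0,"jaw":0},{"tx":0,"ty":0,"tz":0,"ax":0,"ay":0,"az":0,"jaw":0},{"tx":0,"ty":0,"tz":0,"ax":0,"ay":0,"az":0,"jaw":0},{"tx":0,"ty":0,"tz":0,"ax":0,"ay":0,"az":0,"jaw":0}]'
```

```text
t: 3.85
ee_pos: [440.0, 152.4, 16.6]
orientation: [2.029, 2.398, 0.0]
ft_force: [-0.1, -0.5, 1.5]
width: 6.0
```

```bash
python3 - <<'E'
from w import *
state()
im,d=viewer.get_image('side'); K=cal('side'); im2,_=viewer.get_image('wrist'); state()
save(np.hstack([cv2.resize(im[130:260,200:400],(460,300)),im2[50:350,150:490]]),'g1.png')
E
```

```text
t 3.85 p [440.  152.4  16.6] yaw 99.5 tilt 0.0 w 6.0 F [-0.1 -0.5  1.5] q6 -1.43
t 3.95 p [439.9 152.4  16.6] yaw 99.5 tilt 0.0 w 1.1 F [ 0.2 -0.3  0.3] q6 -1.43
```

View pics/g1.png

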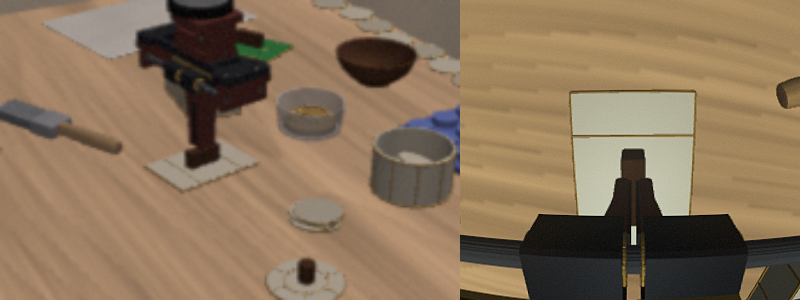

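```bash
python3 - <<'E'
from w import *
im,P=near('wrist',(440,151.5),80,9,16); print(len(P)); 
X=P[:,:2].min(0),P[:,:2].max(0); print(X)
im3,Q=near('top',(440,151.5),90,9,16); print(rect(Q))
im4,Q2=near('side',(440,151.5),90,9,16); print(rect(Q2))
state()
save(np.hstack([cv2.resize(im[150:330,220:430],(700,600))]),'g2.png')
E
```

```text
12987
(array([376.02460429, 103.87895059]), array([488.52904859, 195.06533345]))
(array([0., 0.]), array([0., 0.]), 0.0)
(array([438.9, 149.4]), array([118.6,  82.5]), 8.0)
t 4.1 p [439.9 152.4  16.6] yaw 99.5 tilt 0.0 w 0.2 F [-0.2 -0.2  0.5] q6 -1.43
```

View pics/g2.png

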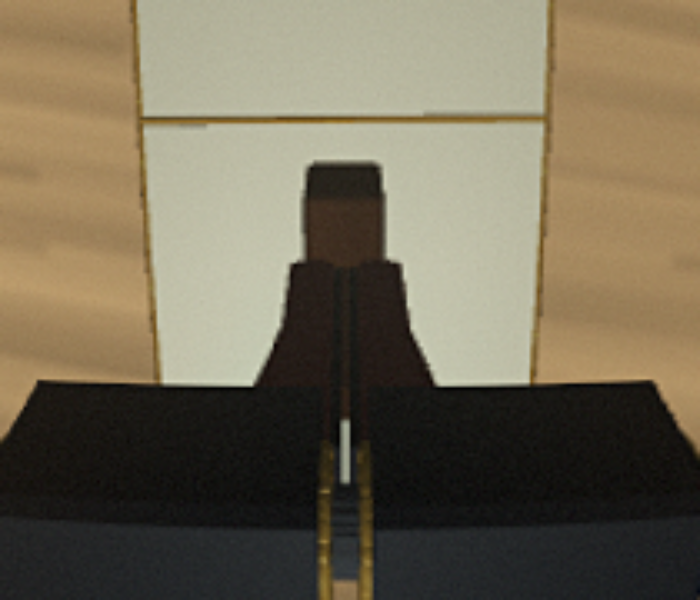

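```bash
python3 - <<'E'
from w import *
state()
K=cal('wrist'); im,d=viewer.get_image('wrist'); P,u,v=pts('wrist',d,K)
D=dict(zip(zip(u,v),P))
print('campos',(-K[1].T@K[2]).round(0))
for r in range(195,290,6):
    print(r,[(c,*D[(c,r)].round(0)) for c in (315,323,331) if (c,r) in D])
for c in ['side','top']:
    K=cal(c); im,d=viewer.get_image(c); P,u,v=pts(c,d,K)
    S=(np.hypot(*(P[:,:2]-(440,152)).T)<45)&(P[:,2]>18)
    h=P[S]
    for z in range(18,110,6):
        q=h[(h[:,2]>=z)&(h[:,2]<z+6)]
        if len(q): print(c,z,len(q),q.min(0).round(0),q.max(0).round(0))
E
```

```text
t 4.1 p [439.9 152.4  16.6] yaw 99.5 tilt 0.0 w 0.2 F [-0.2 -0.2  0.5] q6 -1.43
campos [365. 140. 200.]
195 [(315, np.float64(417.0), np.float64(144.0), np.float64(12.0)), (323, np.float64(416.0), np.float64(148.0), np.float64(12.0)), (331, np.float64(415.0), np.float64(153.0), np.float64(13.0))]
201 [(315, np.float64(419.0), np.float64(144.0), np.float64(19.0)), (323, np.float64(418.0), np.float64(149.0), np.float64(18.0)), (331, np.float64(417.0), np.float64(154.0), np.float64(20.0))]
207 [(315, np.float64(419.0), np.float64(144.0), np.float64(30.0)), (323, np.float64(418.0), np.float64(149.0), np.float64(31.0)), (331, np.float64(417.0), np.float64(153.0), np.float64(31.0))]
213 [(315, np.float64(421.0), np.float64(145.0), np.float64(34.0)), (323, np.float64(421.0), np.float64(149.0), np.float64(34.0)), (331, np.float64(420.0), np.float64(154.0), np.float64(35.0))]
219 [(315, np.float64(425.0), np.float64(145.0), np.float64(34.0)), (323, np.float64(424.0), np.float64(150.0), np.float64(33.0)), (331, np.float64(423.0), np.float64(154.0), np.float64(34.0))]
225 [(315, np.float64(428.
[... 2072 characters left out ...]
.  18.] [462. 153.  24.]
side 24 33 [417. 140.  24.] [463. 156.  30.]
side 30 42 [417. 139.  30.] [462. 158.  36.]
side 36 15 [418. 140.  36.] [455. 156.  42.]
side 42 22 [425. 139.  42.] [451. 161.  48.]
side 48 20 [426. 140.  48.] [449. 159.  54.]
side 54 24 [426. 138.  54.] [451. 160.  60.]
side 60 20 [426. 140.  61.] [451. 161.  66.]
side 66 22 [426. 142.  66.] [450. 157.  72.]
side 72 19 [427. 139.  72.] [451. 160.  78.]
side 78 19 [426. 139.  78.] [449. 158.  84.]
side 84 24 [425. 136.  84.] [448. 159.  89.]
side 90 24 [426. 136.  90.] [451. 163.  96.]
side 96 26 [426. 136.  96.] [450. 166. 102.]
side 102 23 [424. 136. 102.] [449. 159. 108.]
side 108 7 [429. 129. 108.] [441. 151. 113.]
```

The fingers closed fully above the bar: the side depth shows finger at z≥36 while the reported TCP is 16.6. I'll lift a little and measure where the fingertips really are.

```bash
cat > tip.py <<'E'
from w import *
def tip():
    p,R=state()
    for c in ['side','wrist']:
        K=cal(c); im,d=viewer.get_image(c); P,u,v=pts(c,d,K)
        S=P[(np.hypot(*(P[:,:2]-p[:2]).T)<48)&(P[:,2]>38)]
        h,_=np.histogram(S[:,2],bins=range(38,160,3)); print(c,'minz',np.percentile(S[:,2],[0,1,3]).round(1),[(38+3*i,int(n)) for i,n in enumerate(h) if n][:14])
from workcell import ctrl; print(ctrl.tcp_to_grasp)
tip()
E
python3 -m inch '[{"tx":0,"ty":0,"tz":-2,"ax":0,"ay":0,"az":0,"jaw":0},{"tx":0,"ty":0,"tz":-2,"ax":0,"ay":0,"az":0,"jaw":0},{"tx":0,"ty":0,"tz":0,"ax":0,"ay":0,"az":0,"jaw":0},{"tx":0,"ty":0,"tz":0,"ax":0,"ay":0,"az":0,"jaw":0}]'; python3 tip.py
python3 -m inch '[{"tx":0,"ty":0,"tz":0,"ax":0,"ay":0,"az":0,"jaw":0.5},{"tx":0,"ty":0,"tz":0,"ax":0,"ay":0,"az":0,"jaw":0.5},{"tx":0,"ty":0,"tz":0,"ax":0,"ay":0,"az":0,"jaw":0.5},{"tx":0,"ty":0,"tz":0,"ax":0,"ay":0,"az":0,"jaw":0.5}]'; python3 tip.py
```

```text
t: 4.75
ee_pos: [439.7, 152.3, 56.1]
orientation: [-2.029, -2.398, 0.0]
ft_force: [0.2, -0.1, 0.1]
width: 0.3
18.700000000000003
t 4.75 p [439.7 152.3  56.1] yaw 99.5 tilt 0.02 w 0.3 F [ 0.2 -0.1  0.1] q6 -1.43
side minz [ 78.6  86.9 102.3] [(77, 2), (80, 12), (83, 10), (86, 8), (89, 15), (92, 10), (95, 10), (98, 10), (101, 13), (104, 9), (107, 11), (110, 12), (113, 11), (116, 11)]
wrist minz [ 76.5  94.2 115.6] [(74, 5), (77, 46), (80, 59), (83, 75), (86, 68), (89, 85), (92, 75), (95, 88), (98, 106), (101, 82), (104, 121), (107, 104), (110, 140), (113, 130)]
t: 5.35
ee_pos: [439.9, 152.4, 56.5]
orientation: [-2.029, -2.398, 0.0]
ft_force: [-0.2, 0.0, -0.6]
width: 37.1
18.700000000000003
t 5.35 p [439.9 152.4  56.5] yaw 99.5 tilt 0.0 w 37.1 F [-0.2  0.  -0.6] q6 -1.43
side minz [78.5 84.9 94.5] [(77, 7), (80, 13), (83, 17), (86, 18), (89, 14), (92, 22), (95, 10), (98, 22), (101, 14), (104, 18), (107, 17), (110, 19), (113, 16), (116, 15)]
wrist minz [ 77.   88.1 104.4] [(77, 79), (80, 109), (83, 94), (86, 147), (89, 120), (92, 128), (95, 148), (98, 153), (101, 160), (104, 145), (107, 180), (110, 204), (113, 188), (116, 211)]
```

Both cameras agree that the fingertips sit about 21 mm above the reported TCP, at either opening, so the reported z runs 21 mm low. I'll allow for that: reported z of about −4 puts the tips near 17 mm, around the bar.

```bash
python3 -m inch '[{"tx":0,"ty":0,"tz":2.0,"ax":0,"ay":0,"az":0,"jaw":0.5},{"tx":0,"ty":0,"tz":2.0,"ax":0,"ay":0,"az":0,"jaw":0.5},{"tx":0,"ty":0,"tz":1.2,"ax":0,"ay":0,"az":0,"jaw":0.5},{"tx":0,"ty":0,"tz":0.5,"ax":0,"ay":0,"az":0,"jaw":0.5},{"tx":0,"ty":0,"tz":0.3,"ax":0,"ay":0,"az":0,"jaw":0.5},{"tx":0,"ty":0,"tz":0,"ax":0,"ay":0,"az":0,"jaw":0.5}]'
python3 -m inch '[{"tx":0,"ty":0,"tz":0,"ax":0,"ay":0,"az":0,"jaw":0},{"tx":0,"ty":0,"tz":0,"ax":0,"ay":0,"az":0,"jaw":0},{"tx":0,"ty":0,"tz":0,"ax":0,"ay":0,"az":0,"jaw":0},{"tx":0,"ty":0,"tz":0,"ax":0,"ay":0,"az":0,"jaw":0},{"tx":0,"ty":0,"tz":0,"ax":0,"ay":0,"az":0,"jaw":0}]'
```

```text
t: 6.2
ee_pos: [440.1, 152.4, -3.2]
orientation: [2.029, 2.398, 0.0]
ft_force: [-0.0, 1.4, -0.6]
width: 44.1
t: 6.82
ee_pos: [440.0, 152.4, -3.3]
orientation: [2.029, 2.398, 0.0]
ft_force: [-0.4, -0.6, 2.9]
width: 13.9
```

Gripped at 13.9 mm, the bar's width. Lift and turn the lid −106.7° (az +106.7).

```bash
python3 -m inch '[{"tx":0,"ty":0,"tz":-3,"ax":0,"ay":0,"az":0,"jaw":0},{"tx":0,"ty":0,"tz":-6,"ax":0,"ay":0,"az":0,"jaw":0},{"tx":0,"ty":0,"tz":0,"ax":0,"ay":0,"az":10.6,"jaw":0},{"tx":0,"ty":0,"tz":0,"ax":0,"ay":0,"az":10.6,"jaw":0},{"tx":0,"ty":0,"tz":0,"ax":0,"ay":0,"az":10.6,"jaw":0},{"tx":0,"ty":0,"tz":0,"ax":0,"ay":0,"az":10.6,"jaw":0},{"tx":0,"ty":0,"tz":0,"ax":0,"ay":0,"az":10.6,"jaw":0},{"tx":0,"ty":0,"tz":0,"ax":0,"ay":0,"az":10.6,"jaw":0},{"tx":0,"ty":0,"tz":0,"ax":0,"ay":0,"az":10.6,"jaw":0},{"tx":0,"ty":0,"tz":0,"ax":0,"ay":0,"az":10.6,"jaw":0},{"tx":0,"ty":0,"tz":0,"ax":0,"ay":0,"az":10.6,"jaw":0},{"tx":0,"ty":0,"tz":0,"ax":0,"ay":0,"az":10.6,"jaw":0}]'
python3 - <<'E'
from w import *
go(529.5,331.5,86,-7.2)
E
```

```text
t: 8.32
ee_pos: [439.7, 152.3, 86.4]
orientation: [3.136, -0.187, -0.001]
ft_force: [0.4, 0.6, -1.0]
width: 13.5
t 8.32 p [439.7 152.3  86.4] yaw -6.8 tilt 0.03 w 13.5 F [ 0.4  0.6 -1. ] q6 0.43
shift now-frame cm [  6.79 -18.86   0.03]
shift turned-frame cm [  6.66 -18.9    0.04] az 0.4
```

```bash
python3 -m inch '[{"tx":0,"ty":0,"tz":0,"ax":0,"ay":0,"az":0.7,"jaw":0},{"tx":1.66,"ty":-4.72,"tz":0,"ax":0,"ay":0,"az":0,"jaw":0},{"tx":1.66,"ty":-4.72,"tz":0,"ax":0,"ay":0,"az":0,"jaw":0},{"tx":1.66,"ty":-4.72,"tz":0,"ax":0,"ay":0,"az":0,"jaw":0},{"tx":1.66,"ty":-4.72,"tz":0,"ax":0,"ay":0,"az":0,"jaw":0},{"tx":0,"ty":0,"tz":0,"ax":0,"ay":0,"az":0,"jaw":0},{"tx":0,"ty":0,"tz":0,"ax":0,"ay":0,"az":0,"jaw":0},{"tx":0,"ty":0,"tz":0,"ax":0,"ay":0,"az":0,"jaw":0}]'
python3 - <<'E'
from w import *
go(529.5,331.5,86,-7.2)
for c in ['side','wrist']:
    im,P=near(c,(529.5,331.5),95,30,115)
    a=P[(P[:,2]>95)&(P[:,2]<110)]; b=P[(P[:,2]>44)&(P[:,2]<58)]
    print(c,len(a),len(b),'lid',rect(a),'rim',rect(b))
    for Q in (a,b): print(Q.min(0).round(1),Q.max(0).round(1))
    save(im,'p_%s.png'%c)
E
```

```text
t: 9.32
ee_pos: [528.5, 330.0, 86.3]
orientation: [3.134, -0.196, -0.002]
ft_force: [-0.2, -0.6, -1.1]
width: 13.7
t 9.32 p [528.5 330.   86.3] yaw -7.2 tilt 0.09 w 13.7 F [-0.2 -0.6 -1.1] q6 0.66
shift now-frame cm [ 0.08 -0.16  0.03]
shift turned-frame cm [ 0.08 -0.16  0.03] az 0.0
side 303 186 lid (array([526.8, 326.9]), array([117.3,  79.3]), 82.9) rim (array([528.8, 331.7]), array([117.6,  75.1]), 82.2)
[480.2 265.7  95.1] [569.8 390.  109.8]
[486.  269.3  44. ] [571.1 390.9  54.2]
wrist 13555 872 lid (array([529.1, 340.4]), array([95.5, 79.6]), 82.9) rim (array([536.3, 385.3]), array([ 6. , 74.2]), 82.7)
[486.6 292.3  98.6] [573.7 392.4 110. ]
[499.4 378.   47.2] [573.3 392.1  52.1]
```

Lid against rim, both in the same view: the lid is about 2 mm short in x and y. I'll correct that and lower, stopping part way in to check the force.

```bash
python3 -m inch '[{"tx":0.17,"ty":-0.25,"tz":0,"ax":0,"ay":0,"az":0,"jaw":0},{"tx":0,"ty":0,"tz":1.5,"ax":0,"ay":0,"az":0,"jaw":0},{"tx":0,"ty":0,"tz":1.5,"ax":0,"ay":0,"az":0,"jaw":0},{"tx":0,"ty":0,"tz":0.5,"ax":0,"ay":0,"az":0,"jaw":0},{"tx":0,"ty":0,"tz":0.5,"ax":0,"ay":0,"az":0,"jaw":0},{"tx":0,"ty":0,"tz":0,"ax":0,"ay":0,"az":0,"jaw":0}]'
python3 - <<'E'
from w import *
state()
im,P=near('side',(529.5,331.5),95,30,115)
a=P[(P[:,2]>54)&(P[:,2]<66)];print('lid',rect(a),a.min(0),a.max(0),np.median(a[:,2]))
E
python3 -m inch '[{"tx":0,"ty":0,"tz":0.3,"ax":0,"ay":0,"az":0,"jaw":0},{"tx":0,"ty":0,"tz":0.25,"ax":0,"ay":0,"az":0,"jaw":0},{"tx":0,"ty":0,"tz":0.15,"ax":0,"ay":0,"az":0,"jaw":0},{"tx":0,"ty":0,"tz":0,"ax":0,"ay":0,"az":0,"jaw":0}]'
python3 - <<'E'
from w import *
state()
E
```

```text
t: 10.18
ee_pos: [531.2, 333.6, 46.1]
orientation: [3.135, -0.196, -0.001]
ft_force: [0.3, -0.6, -1.3]
width: 13.6
t 10.18 p [531.2 333.6  46.1] yaw -7.2 tilt 0.04 w 13.6 F [ 0.3 -0.6 -1.3] q6 0.67
lid (array([528. , 330.7]), array([122.7,  79. ]), 83.4) [484.67656433 268.04752676  54.28893806] [570.51679552 395.73017787  65.94731399] 63.063271894490455
t: 10.72
ee_pos: [531.3, 333.6, 39.4]
orientation: [3.135, -0.196, -0.0]
ft_force: [0.0, -0.4, -1.2]
width: 13.6
t 10.72 p [531.3 333.6  39.4] yaw -7.2 tilt 0.01 w 13.6 F [ 0.  -0.4 -1.2] q6 0.67
```

The plug is in and free of contact. I'll lower the last millimetre and release.

```bash
python3 -m inch '[{"tx":0,"ty":0,"tz":0.1,"ax":0,"ay":0,"az":0,"jaw":0},{"tx":0,"ty":0,"tz":0,"ax":0,"ay":0,"az":0,"jaw":0}]'
python3 -m inch '[{"tx":0,"ty":0,"tz":0.05,"ax":0,"ay":0,"az":0,"jaw":0},{"tx":0,"ty":0,"tz":0,"ax":0,"ay":0,"az":0,"jaw":0}]'
python3 -m inch '[{"tx":0,"ty":0,"tz":0,"ax":0,"ay":0,"az":0,"jaw":0.5},{"tx":0,"ty":0,"tz":0,"ax":0,"ay":0,"az":0,"jaw":0.5},{"tx":0,"ty":0,"tz":0,"ax":0,"ay":0,"az":0,"jaw":0.5},{"tx":0,"ty":0,"tz":-3,"ax":0,"ay":0,"az":0,"jaw":0.5},{"tx":0,"ty":0,"tz":-5,"ax":0,"ay":0,"az":0,"jaw":0.5},{"tx":0,"ty":0,"tz":-3,"ax":0,"ay":0,"az":0,"jaw":0.5}]'
python3 - <<'E'
from w import *
state()
for c in ['side','wrist']:
    im,P=near(c,(529.5,331.5),95,40,90); save(im,'r_%s.png'%c)
    a=P[(P[:,2]>49)&(P[:,2]<62)]; k=P[(P[:,2]>70)&(P[:,2]<82)]
    top=a[a[:,2]>51]; A=np.c_[top[:,:2]-top[:,:2].mean(0),np.ones(len(top))]; s=np.linalg.lstsq(A,top[:,2],rcond=None)[0]
    print(c,rect(a),'top z',np.median(top[:,2]),'slope',s[:2].round(3),'bar',rect(k),np.median(k[:,2]))
go(419,-117.5,86,-7.2)
E
```

```text
t: 10.98
ee_pos: [531.5, 333.8, 38.8]
orientation: [-3.135, 0.196, -0.0]
ft_force: [-0.4, 0.2, 1.3]
width: 13.9
t: 11.22
ee_pos: [531.5, 333.8, 38.8]
orientation: [-3.135, 0.196, -0.0]
ft_force: [-2.6, -1.4, 5.2]
width: 13.9
t: 11.98
ee_pos: [532.1, 334.1, 150.3]
orientation: [-3.134, 0.196, -0.003]
ft_force: [0.4, 0.7, -0.0]
width: 44.0
t 11.97 p [532.1 334.1 150.3] yaw -7.2 tilt 0.13 w 44.0 F [ 0.4  0.7 -0. ] q6 0.67
side (array([528.1, 331.3]), array([121.1,  79.3]), 84.1) top z 55.741573970931235 slope [0.003 0.007] bar (array([529.3, 333.3]), array([51.3, 15. ]), 80.3) 76.7380977058892
wrist (array([530.7, 333.5]), array([116.9,  79.4]), 82.7) top z 54.072888295517195 slope [-0.001  0.001] bar (array([530.5, 333.8]), array([44.1, 13.6]), 83.0) 75.98210507397046
t 12.07 p [533.5 335.  151.8] yaw -7.2 tilt 0.38 w 43.9 F [-0.2  0.6 -0.5] q6 0.67
shift now-frame cm [-5.75 46.35  6.36]
shift turned-frame cm [-5.69 46.33  6.58] az 0.0
```

The oblong lid is home: its top is level at z 54, 42 mm above its resting height, and the force rose just as it touched down. Now the round lid.

```bash
python3 -m inch '[{"tx":-0.61,"ty":5.13,"tz":0.55,"ax":0,"ay":0,"az":0,"jaw":0.5},{"tx":-0.61,"ty":5.13,"tz":0.55,"ax":0,"ay":0,"az":0,"jaw":0.5},{"tx":-0.61,"ty":5.13,"tz":0.55,"ax":0,"ay":0,"az":0,"jaw":0.5},{"tx":-0.61,"ty":5.13,"tz":0.55,"ax":0,"ay":0,"az":0,"jaw":0.5},{"tx":-0.61,"ty":5.13,"tz":0.55,"ax":0,"ay":0,"az":0,"jaw":0.5},{"tx":-0.61,"ty":5.13,"tz":0.55,"ax":0,"ay":0,"az":0,"jaw":0.5},{"tx":-0.61,"ty":5.13,"tz":0.55,"ax":0,"ay":0,"az":0,"jaw":0.5},{"tx":-0.61,"ty":5.13,"tz":0.55,"ax":0,"ay":0,"az":0,"jaw":0.5},{"tx":-0.61,"ty":5.13,"tz":0.55,"ax":0,"ay":0,"az":0,"jaw":0.5},{"tx":0,"ty":0,"tz":0,"ax":0,"ay":0,"az":0,"jaw":0.5},{"tx":0,"ty":0,"tz":0,"ax":0,"ay":0,"az":0,"jaw":0.5},{"tx":0,"ty":0,"tz":0,"ax":0,"ay":0,"az":0,"jaw":0.5}]'
python3 - <<'E'
from w import *
state()
im,P=near('wrist',(419,-117.5),70,5,45); save(im,'w2.png')
for a,b in((8,20),(27,45)):
    S=P[(P[:,2]>a)&(P[:,2]<b)]; print(rect(S),len(S),cv2.minEnclosingCircle(S[:,:2].astype(np.float32)))
go(419,-117.5,-4,-7.2)
E
```

```text
t: 13.58
ee_pos: [419.5, -116.5, 98.4]
orientation: [-3.135, 0.194, 0.0]
ft_force: [0.5, 1.2, 0.6]
width: 43.8
t 13.57 p [ 419.5 -116.5   98.4] yaw -7.1 tilt 0.02 w 43.8 F [0.5 1.2 0.6] q6 -0.17
(array([ 419.6, -116.3]), array([79.4, 79.7]), 83.6) 5454 ((419.87457275390625, -116.16211700439453), 40.73275375366211)
(array([ 419.6, -115.9]), array([17.4, 17.6]), 40.4) 369 ((419.6052551269531, -115.9461898803711), 9.174959182739258)
t 13.62 p [ 419.6 -116.4   98.5] yaw -7.0 tilt 0.01 w 43.9 F [-0.4  0.5  0.9] q6 -0.18
shift now-frame cm [-0.04  0.11 10.25]
shift turned-frame cm [-0.04  0.11 10.25] az 0.2
```

View pics/w2.png

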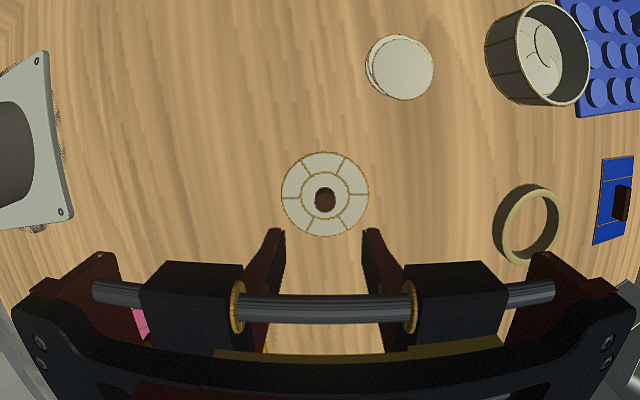

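The wrist view shows the round lid at (325,195), centred between the jaws with its knob at (325,199). The measured centre is (419.6,−116), right under the tool. Descend and grip.

```bash
python3 -m inch '[{"tx":0,"ty":0,"tz":3.0,"ax":0,"ay":0,"az":0,"jaw":0.5},{"tx":0,"ty":0,"tz":3.0,"ax":0,"ay":0,"az":0,"jaw":0.5},{"tx":0,"ty":0,"tz":2.5,"ax":0,"ay":0,"az":0,"jaw":0.5},{"tx":0,"ty":0,"tz":1.2,"ax":0,"ay":0,"az":0,"jaw":0.5},{"tx":0,"ty":0,"tz":0.4,"ax":0,"ay":0,"az":0,"jaw":0.5},{"tx":0,"ty":0,"tz":0.05,"ax":0,"ay":0,"az":0,"jaw":0.5},{"tx":0,"ty":0,"tz":0,"ax":0,"ay":0,"az":0,"jaw":0.5}]'
python3 -m inch '[{"tx":0,"ty":0,"tz":0,"ax":0,"ay":0,"az":0,"jaw":0},{"tx":0,"ty":0,"tz":0,"ax":0,"ay":0,"az":0,"jaw":0},{"tx":0,"ty":0,"tz":0,"ax":0,"ay":0,"az":0,"jaw":0},{"tx":0,"ty":0,"tz":0,"ax":0,"ay":0,"az":0,"jaw":0},{"tx":0,"ty":0,"tz":0,"ax":0,"ay":0,"az":0,"jaw":0}]'
python3 - <<'E'
from w import *
go(554,-338.5,86,-7.2)
E
```

```text
t: 14.5
ee_pos: [419.9, -117.7, -2.3]
orientation: [3.135, -0.196, 0.002]
ft_force: [0.4, -0.2, -0.1]
width: 44.2
t: 15.12
ee_pos: [419.5, -117.6, -2.8]
orientation: [3.135, -0.196, 0.001]
ft_force: [-0.6, -0.4, 4.4]
width: 17.0
t 15.12 p [ 419.5 -117.6   -2.8] yaw -7.2 tilt 0.03 w 17.0 F [-0.6 -0.4  4.4] q6 -0.18
shift now-frame cm [16.1  20.23 -8.87]
shift turned-frame cm [16.11 20.23 -8.88] az 0.0
```

```bash
python3 -m inch '[{"tx":0,"ty":0,"tz":-3,"ax":0,"ay":0,"az":0,"jaw":0},{"tx":0,"ty":0,"tz":-6,"ax":0,"ay":0,"az":0,"jaw":0},{"tx":3.24,"ty":4.02,"tz":0,"ax":0,"ay":0,"az":0,"jaw":0},{"tx":3.24,"ty":4.02,"tz":0,"ax":0,"ay":0,"az":0,"jaw":0},{"tx":3.24,"ty":4.02,"tz":0,"ax":0,"ay":0,"az":0,"jaw":0},{"tx":3.24,"ty":4.02,"tz":0,"ax":0,"ay":0,"az":0,"jaw":0},{"tx":3.24,"ty":4.02,"tz":0,"ax":0,"ay":0,"az":0,"jaw":0},{"tx":0,"ty":0,"tz":0,"ax":0,"ay":0,"az":0,"jaw":0},{"tx":0,"ty":0,"tz":0,"ax":0,"ay":0,"az":0,"jaw":0},{"tx":0,"ty":0,"tz":0,"ax":0,"ay":0,"az":0,"jaw":0}]'
python3 - <<'E'
from w import *
state()
for c in ['side','wrist','top']:
    im,P=near(c,(554,-338.5),65,30,115); save(im,'q_%s.png'%c)
    for z0,z1 in((92,108),(44,57)):
        a=P[(P[:,2]>z0)&(P[:,2]<z1)]
        if len(a)>20: print(c,z0,len(a),rect(a),np.round(cv2.minEnclosingCircle(a[:,:2].astype(np.float32))[0],1),a.min(0).round(1),a.max(0).round(1))
E
```

```text
t: 16.38
ee_pos: [554.0, -335.8, 86.7]
orientation: [-3.135, 0.195, 0.002]
ft_force: [-0.0, 0.1, -1.3]
width: 17.4
t 16.38 p [ 554.  -335.8   86.7] yaw -7.1 tilt 0.1 w 17.4 F [-0.   0.1 -1.3] q6 -0.44
side 92 579 (array([ 548.2, -337.9]), array([68.5, 80.1]), 36.1) [ 552.1 -335.5] [ 512.2 -374.7   93. ] [ 590.6 -295.5  107.5]
side 44 318 (array([ 553.3, -338.9]), array([73.6, 74.4]), 47.8) [ 553.4 -339.4] [ 515.1 -376.    44. ] [ 590.9 -301.5   53.6]
wrist 92 8686 (array([ 554. , -332.7]), array([77.3, 78.4]), 41.2) [ 553.5 -334.3] [ 513.3 -374.1   98.5] [ 593.4 -293.9  108. ]
wrist 44 340 (array([ 556.9, -305.9]), array([12.2, 55.2]), 84.6) [ 556.3 -312. ] [ 528.8 -314.6   44.4] [ 583.8 -299.5   51.7]
```

Lid against rim: the box centre lies about (+2,−3) mm from the lid. Correct and lower.

```bash
python3 -m inch '[{"tx":0.24,"ty":0.27,"tz":0,"ax":0,"ay":0,"az":0,"jaw":0},{"tx":0,"ty":0,"tz":1.5,"ax":0,"ay":0,"az":0,"jaw":0},{"tx":0,"ty":0,"tz":1.5,"ax":0,"ay":0,"az":0,"jaw":0},{"tx":0,"ty":0,"tz":0.5,"ax":0,"ay":0,"az":0,"jaw":0},{"tx":0,"ty":0,"tz":0.5,"ax":0,"ay":0,"az":0,"jaw":0},{"tx":0,"ty":0,"tz":0,"ax":0,"ay":0,"az":0,"jaw":0}]'
python3 -m inch '[{"tx":0,"ty":0,"tz":0.3,"ax":0,"ay":0,"az":0,"jaw":0},{"tx":0,"ty":0,"tz":0.2,"ax":0,"ay":0,"az":0,"jaw":0},{"tx":0,"ty":0,"tz":0.1,"ax":0,"ay":0,"az":0,"jaw":0},{"tx":0,"ty":0,"tz":0,"ax":0,"ay":0,"az":0,"jaw":0}]'
python3 - <<'E'
from w import *
state()
E
```

```text
t: 17.27
ee_pos: [556.9, -340.1, 46.7]
orientation: [-3.135, 0.196, 0.001]
ft_force: [-0.6, -0.1, -0.8]
width: 17.2
t: 17.77
ee_pos: [557.0, -340.2, 41.1]
orientation: [-3.135, 0.196, 0.0]
ft_force: [0.7, -0.0, -0.8]
width: 17.1
t 17.77 p [ 557.  -340.2   41.1] yaw -7.2 tilt 0.0 w 17.1 F [ 0.7 -0.  -0.8] q6 -0.44
```

```bash
python3 - <<'E'
from w import *
im,P=near('side',(555,-338.5),60,5,66)
a=P[(P[:,2]>54)];b=P[(P[:,2]>8)&(P[:,2]<46)]
for q in(a,b): print(rect(q),q.min(0).round(1),q.max(0).round(1))
E
python3 -m inch '[{"tx":0,"ty":0,"tz":0.12,"ax":0,"ay":0,"az":0,"jaw":0},{"tx":0,"ty":0,"tz":0,"ax":0,"ay":0,"az":0,"jaw":0}]'
python3 -m inch '[{"tx":0,"ty":0,"tz":0.06,"ax":0,"ay":0,"az":0,"jaw":0},{"tx":0,"ty":0,"tz":0,"ax":0,"ay":0,"az":0,"jaw":0}]'
```

```text
(array([ 551.9, -342.9]), array([72. , 79.8]), 41.3) [ 515.5 -378.6   54.2] [ 595.6 -299.3   65.8]
(array([ 539.7, -350.8]), array([42.8, 75.9]), 41.8) [ 514.7 -376.5    8.1] [ 580.6 -308.3   45.9]
t: 18.08
ee_pos: [557.0, -340.2, 39.8]
orientation: [-3.135, 0.196, 0.0]
ft_force: [1.2, 1.1, -0.6]
width: 17.1
t: 18.32
ee_pos: [557.1, -340.2, 39.4]
orientation: [3.135, -0.196, 0.0]
ft_force: [0.6, 0.5, 0.3]
width: 16.9
```

Contact is starting at the expected height (39.2). Settle 0.3 mm more, release and retreat.

```bash
python3 -m inch '[{"tx":0,"ty":0,"tz":0.03,"ax":0,"ay":0,"az":0,"jaw":0},{"tx":0,"ty":0,"tz":0,"ax":0,"ay":0,"az":0,"jaw":0}]'
python3 -m inch '[{"tx":0,"ty":0,"tz":0,"ax":0,"ay":0,"az":0,"jaw":0.5},{"tx":0,"ty":0,"tz":0,"ax":0,"ay":0,"az":0,"jaw":0.5},{"tx":0,"ty":0,"tz":0,"ax":0,"ay":0,"az":0,"jaw":0.5},{"tx":0,"ty":0,"tz":-3,"ax":0,"ay":0,"az":0,"jaw":0.5},{"tx":0,"ty":0,"tz":-5,"ax":0,"ay":0,"az":0,"jaw":0.5},{"tx":0,"ty":0,"tz":-4,"ax":0,"ay":0,"az":0,"jaw":0.5},{"tx":-4,"ty":-4,"tz":-2,"ax":0,"ay":0,"az":0,"jaw":0.5},{"tx":-4,"ty":-4,"tz":0,"ax":0,"ay":0,"az":0,"jaw":0.5},{"tx":-4,"ty":-4,"tz":0,"ax":0,"ay":0,"az":0,"jaw":0.5},{"tx":0,"ty":0,"tz":0,"ax":0,"ay":0,"az":0,"jaw":0.5},{"tx":0,"ty":0,"tz":0,"ax":0,"ay":0,"az":0,"jaw":0.5}]'
python3 - <<'E'
from w import *
state(); ims=[]
for c in ['top','side']:
    K=cal(c); im,d=viewer.get_image(c); A,_,_=pts(c,d,K); ims.append(im)
    for n,q in (('round',(555,-338.5)),('oblong',(530,332.5))):
        P=A[(np.hypot(*(A[:,:2]-q).T)<70)]
        a=P[(P[:,2]>49)&(P[:,2]<62)];k=P[(P[:,2]>70)&(P[:,2]<84)]; t=a[a[:,2]>51]
        b=P[(P[:,2]>8)&(P[:,2]<45)]
        X=np.c_[t[:,:2]-t[:,:2].mean(0),np.ones(len(t))]; s=np.linalg.lstsq(X,t[:,2],rcond=None)[0]
        print(c,n,rect(a),'z',np.median(t[:,2]).round(1),'slope',s[:2].round(3),'knob',rect(k),np.median(k[:,2]).round(1),'body min',b.min(0).round(1))
a=cv2.resize(ims[0][110:260,180:500],(640,300)); b=cv2.resize(ims[1][130:310,230:530],(480,288))
save(np.vstack([a,cv2.copyMakeBorder(b,0,0,0,160,0)]),'end.png')
E
```

```text
t: 18.58
ee_pos: [557.1, -340.2, 39.3]
orientation: [3.135, -0.196, 0.0]
ft_force: [-2.1, 0.5, 4.2]
width: 16.9
t: 19.95
ee_pos: [454.0, -206.7, 179.6]
orientation: [3.135, -0.196, 0.003]
ft_force: [0.5, -0.5, 0.3]
width: 44.0
t 19.95 p [ 454.  -206.7  179.6] yaw -7.1 tilt 0.11 w 44.0 F [ 0.5 -0.5  0.3] q6 -0.33<stdin>:9: RuntimeWarning: Mean of empty slice.
  ret = um.true_divide(
  return _methods._mean(a, axis=axis, dtype=dtype,
  ret = ret.dtype.type(ret / rcount)
Traceback (most recent call last):
ValueError: zero-size array to reduction operation minimum which has no identity
```

The top view of the round box was blocked by the arm. I'll clear it and check again.

```bash
python3 -m inch '[{"tx":0,"ty":-5,"tz":0,"ax":0,"ay":0,"az":0,"jaw":0.5},{"tx":0,"ty":-5,"tz":0,"ax":0,"ay":0,"az":0,"jaw":0.5},{"tx":0,"ty":-5,"tz":0,"ax":0,"ay":0,"az":0,"jaw":0.5},{"tx":0,"ty":-5,"tz":0,"ax":0,"ay":0,"az":0,"jaw":0.5},{"tx":0,"ty":0,"tz":0,"ax":0,"ay":0,"az":0,"jaw":0.5},{"tx":0,"ty":0,"tz":0,"ax":0,"ay":0,"az":0,"jaw":0.5}]'
python3 - <<'E'
from w import *
ims=[]
for c in ['top','side']:
    K=cal(c); im,d=viewer.get_image(c); A,_,_=pts(c,d,K); ims.append(im)
    for n,q in (('round',(555,-338.5)),('oblong',(530,332.5))):
        P=A[(np.hypot(*(A[:,:2]-q).T)<70)]
        a=P[(P[:,2]>49)&(P[:,2]<62)];k=P[(P[:,2]>70)&(P[:,2]<84)]; t=a[a[:,2]>51]
        if len(t)<20 or len(k)<5: print(c,n,'hidden',len(t),len(k)); continue
        X=np.c_[t[:,:2]-t[:,:2].mean(0),np.ones(len(t))]; s=np.linalg.lstsq(X,t[:,2],rcond=None)[0]
        print(c,n,rect(a),'z',np.median(t[:,2]).round(1),'slope',s[:2].round(3),'knob',rect(k),np.median(k[:,2]).round(1))
a=cv2.resize(ims[0][110:260,180:500],(640,300)); b=cv2.resize(ims[1][130:310,230:530],(480,288))
save(np.vstack([a,cv2.copyMakeBorder(b,0,0,0,160,0)]),'end.png')
E
```

```text
t: 20.75
ee_pos: [478.7, -8.3, 178.8]
orientation: [3.135, -0.196, 0.0]
ft_force: [-0.4, 0.2, 0.3]
width: 43.7
top round (array([ 556.9, -338.8]), array([77.8, 79.4]), 43.4) z 54.8 slope [-0.002 -0.002] knob (array([ 557.1, -338.9]), array([16.1, 15.9]), 85.5) 76.9
top oblong (array([532.3, 332.7]), array([117.8,  80. ]), 82.8) z 55.1 slope [-0.  0.] knob (array([531.7, 332.5]), array([42.5, 14.6]), 82.8) 76.5
side round (array([ 554.3, -339.6]), array([79.5, 78.1]), 42.4) z 55.6 slope [0.01  0.003] knob (array([ 554.5, -338.9]), array([19.6, 16.3]), 72.1) 76.6
side oblong (array([529.3, 333.5]), array([124.7,  78. ]), 83.6) z 55.6 slope [0.006 0.005] knob (array([528.1, 331.8]), array([48.7, 15. ]), 79.6) 76.7
```

View pics/end.png

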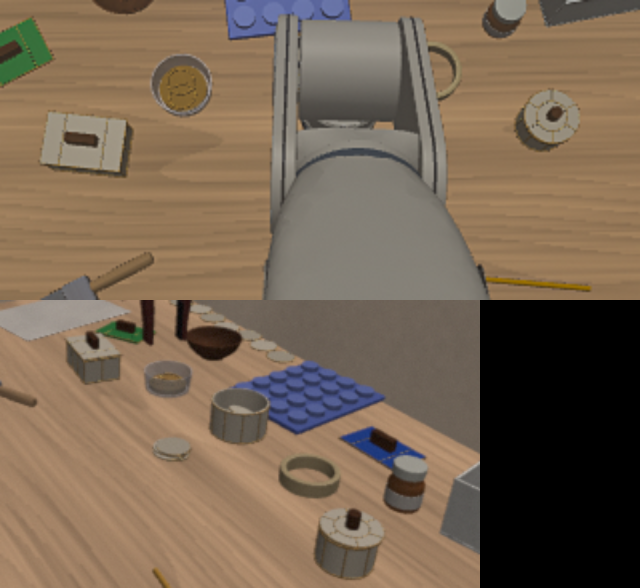

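The picture shows both boxes closed, the oblong at (85,142) and the round at (550,118), with both lids flat. The large box is open at (240,412) in the lower (side) part. The top camera puts each lid within about 2 mm of its box's first position, with the plates level. Handing in.

```bash
python3 -c "
from workcell import ctrl; print(ctrl.close_job())"
```

```text
the job is handed in; nothing more can be done
None
```

Both lids are on their boxes and the job is handed in, at about 21 s of the 56 s allowed. Each lid was lowered until the wrist force showed contact (about 4–5 N) and only then released.

**Last checks**

| Lid | Distance from its box's first measured centre (top camera) | Plate slope, top / side camera | Top face (54 mm = home) |
|---|---|---|---|
| Round | about 2 mm | at most 0.002 / 0.01 | 54.8–55.6 mm |
| Oblong | about 1 mm | about 0 / 0.006 | 55.1–55.6 mm |

- **Height:** the 1–1.6 mm excess matches the cameras' bias on the lids before I moved them.
- **Alignment:** the oblong lid lies along its box to within about 1°.
- **Other things:** in the last picture the large round box is open, and the bystanders in view look undisturbed. I did not measure any of them again.

**What failed or disagreed**
- **First move call:** it was refused because its rows left out some of the keys; nothing moved.
- **First grasp:** it closed on air above the oblong lid's bar. The cameras put the fingertips about 21 mm higher than the reported TCP, and allowing for that fixed both grasps.
- **Cameras:** the side and top cameras differ by about 2–3 mm in x. I therefore aligned each lid to its box's rim within the same view before lowering.

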